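Roll a pylon tube into the V-block and up to its stop

TASK

The long aluminium tube has to be set up for sawing. Roll it along the bench by pushing on its side with the fingers, up the ramp and into the V of the V-block, then push on its free end to slide it along the V until its other end is against the stop plate, and leave it lying fully seated there. Do not pick the tube up, and leave the other things on the bench where they are.

Things in the scene. Friction and masses are not known exactly. Their poses are not given: they have to be found in the camera images.
- tube: Long smooth aluminium tube, 30 mm diameter, 160 mm long, about 100 g, ends closed by flat black plugs. Starts lying on the bench in front of the ramp, within about 0.2 rad of parallel to the V. Rolls with slight resistance: stops soon on the level, rolls back down the ramp. Origin: on its axis at mid-length (15 mm above the bench at first); own y = the tube's axis; x and z turn as it rolls, z starts up.
- v_block: Dark steel V-block screwed to the bench, immovable. Origin: on the bench under the bottom line of the V. Own y runs along the V towards the stop plate, own x across it away from the ramp, z up. 90-degree V, flanks meeting 3 mm above the bench at x = 0; near rim 15 mm high at x = -14 to -12 mm, back cheek 27 mm high at x = 24 to 34 mm, then a flange up to 12 mm high to x = 58 mm.
- ramp_foot (a point): Point on the bench at the foot of the V-block's run-up ramp, x = -58 mm, y = 0 in the V-block's axes. From here the ramp rises evenly to 15 mm high at x = -14 mm. Ramp and V span y = -70 mm (open end) to 68 mm (stop face), crossed by a 3 mm saw slot at y = -32 mm.
- stop_face (a point): Point on the working face of the steel stop plate that closes one end of the V, where the seated tube's end comes to rest: x = 0, y = 68 mm, z = 24 mm in the V-block's axes. The plate is 8 mm thick, 42 mm high, x = -14 to 34 mm. The tube starts with its end 15 to 45 mm short of this face, measured along y.
- seat (a point): Where the middle of the tube's axis is when it lies fully seated in the V and against the stop: x = 0, y = -12 mm, z = 24 mm in the V-block's axes. The tube's free end then sticks 22 mm out of the V's open end.
- offcut: Bystander: short offcut of the same tube standing on end, 30 mm diameter, 45 mm high. Origin: centre of its underside.
- tube_clamp: Bystander: steel tube clamp adapter standing on end, body 38 mm, head 46 mm in diameter, 42 mm high, with a screw lug at one side. Origin: centre of its underside.
- sanding_block: Bystander: cork sanding block, 70 x 45 x 26 mm, lying flat. Origin: centre of its underside.
- screwdriver: Bystander: black-handled screwdriver lying on the bench to the open-end side of the V-block, 170 mm long along its own x axis, handle 26 mm thick (to -x). Origin: under its middle, at bench level.
Mind the look-alikes: they are no part of the job. Several things have the shape of the v_block; the one meant has the colours described above.

How it is judged:
By the outcome, as a careful person would: the job done as asked, in the order asked, and still so for the second after the job is handed in, with the robot touching nothing.
It also fails if it takes over 50 s, if anything falls off the work surface, if the arm or the gripper's body presses on something with over 40 N, if the wrist force passes 120 N, or if a joint passes its speed limit or range.

ROBOT

A 6-joint arm with a two-finger parallel gripper is mounted at the origin on the work surface. World frame = base frame: x ahead of the robot, y to its left, z up, the work surface at z = 0. Lengths are in m, angles in rad, forces in N, time in s.
With the tool pointing down it reaches from about 0.3 to 1 m from the base axis. Payload 5.1 kg.
Tool frame: the origin (TCP) lies at the very end of the fingers, on their centre line; the grasp point (between the pads) lies 19 mm behind it (grasp_offset is the distance from the TCP to the grasp point, in m); x points along the fingers, z is the direction in which the jaws open and shut, and the axes are right-handed (so a half turn about x gives the same grasp; the last joint's range is limited). The gripper opens to 95 mm and grips with 3 to 60 N. Pads are 20 mm wide; open, the fingers measure 119 mm over their backs; the gripper's body (75 mm by 180 mm) begins 59 mm behind the grasp point.
Start: joints at [-0.083, 0.124, 1.65, -0, 1.367, -0.083], TCP at [0.65, -0, 0.215] pointing down, gripper open.
Joint ranges: [-2.61, 2.61], [-1.02, 2.33], [0.03, 2.71], [-1.35, 4.49], [0.32, 2.68], [-2.91, 2.91]. Speed limits (rad/s): [2.57, 2.57, 3.14, 3.14, 3.14, 3.14].

INTERFACE

Orientations are given as a rotation vector (axis times angle).
In Python, from bench import observe, capture, finish_job, grasp_offset gives the robot as it stands. The module is installed in compiled form; this text tells all that it offers.
- The arm moves only by the tool apply_moves, never from a script. Its argument "increments" is a list of rows, each a list of 2 entries, a list of its own where there are three numbers: the shift along the tool's x, y, z each as a share of 0.04 m, from -1 to 1, then the turn, a rotation vector about the tool's x, y, z each as a share of 0.15 rad, from -1 to 1. A call has 1 to 5 rows; each row shifts and turns the pose as measured when the row begins, along the tool's axes as they then stand; what a row does not reach is not made up. A row lasts 1/8 s, in which the tool goes at most 62.5 mm and 10.7 degrees, less where a joint would pass 70% of its speed; a pose out of reach is approached as far as the arm can. A call with a number of a shift or a turn outside -1 to 1 is refused whole. A call with a gripper value outside its range is refused whole. "gripper" is the gripper's target within -1 to 1 (shut at 1, half-way at 0, fully open at -1), set as the call begins (left out, the last holds). The fingers move at their own pace and stop on an object; the grip force is fixed at half the most. Time passes only in rows, so rows that do not move let the fingers close. It gives the time, the measured TCP pose, the force and the opening at its end, in the units of the state.
- observe(): the state, without advancing time (a new reading comes with each control period).
- capture(name): name is "scene" or "side" or "wrist"; returns a dict with "img" (480x640x3 uint8, blue, green, red), "fx", "fy", "cx", "cy" (pixels), "D" ([k1, k2, p1, p2, k3] as OpenCV has them; the pictures are not rectified), "position" and "rotation" of the camera in the world; the wrist camera has in their place "mount" (4x4, takes a point from camera to tool coordinates, whose origin is the TCP and whose axes are the tool frame's). Camera axes: x right, y up, looking along -z (the intrinsics and any distortion apply to the point x, -y, -z); pixel columns grow to the right and rows downward; lengths in m; the calibration is good to about 2 mm. A picture is of the moment at which its call begins: read the wrist's pose just before it. There is no depth.
- finish_job(): hands the job in, once; it reports no verdict.
The state is a dict: "t": time; "q": joint angles; "joint_velocities": joint speeds; "tau": joint torques, N m; "position": TCP position; "ee_rot": TCP orientation; "wrist_force": force on the tool from outside, world axes, zero at the start; "ft_torque": the same for the moment, N m; "width": finger opening in m.
Only numpy, scipy, OpenCV 4.12 (cv2) and the standard library are available. Lean on these libraries where they do the work, as an engineer would, in place of code of your own. Each camera call takes 0.05 s, during which the arm holds its last target.

## Working session

There is one attempt and no reset: what is moved stays moved. The work goes in short steps, Python scripts to look and compute and a tool call to move; the robot and the scene stay as the last step left them, time stands still between calls to the robot, and variables do not carry over. Pictures are saved under pics/ and viewed, and the job is handed in when it is done.

Besides the shell and the picture viewer there is one more tool, called as name(argument=value, ...), one argument or row to a line, values as JSON. apply_moves: Moves the arm, as the interface text tells. Its arguments: {"type":"object","properties":{"increments":{"type":"array","items":{"type":"array"}},"gripper":{"type":"number"}},"required":["increments"]}

```bash
mkdir -p pics; ls; python3 - <<'E'
from bench import observe,capture,grasp_offset
import cv2,pickle
print(observe(),grasp_offset)
d={}
for n in("scene","side","wrist"):
    c=capture(n);d[n]=c;cv2.imwrite(f"pics/{n}0.png",c["img"]);print({k:v for k,v in c.items() if k!="img"})
pickle.dump(d,open("c0.pkl","wb"))
E
```

```text
pics
{'t': 0.0, 'q': array([-8.26156184e-02,  1.24497965e-01,  1.65169417e+00,  2.48757110e-05,
        1.36750444e+00, -8.26360124e-02]), 'joint_velocities': array([ 5.95611118e-05, -1.70555178e-03, -2.48346941e-04,  1.74542710e-03,
        6.98364663e-04, -5.76749145e-04]), 'tau': array([-6.25927078e-04, -4.17603564e+01, -3.59935069e+01,  7.73367751e-02,
        4.92534391e-02, -1.75303944e-04]), 'position': array([6.49344535e-01, 2.21980784e-05, 2.13379758e-01]), 'ee_rot': array([1.43430780e-04, 1.57289105e+00, 1.67543190e-04]), 'wrist_force': array([-0.84064263, -0.6224377 , -1.17611015]), 'ft_torque': array([-0.0068719 ,  0.00236158,  0.02204084]), 'width': 0.09487840386700722} 0.0188
{'fx': 578.317455280642, 'fy': 578.317455280642, 'cx': 330.4328918147635, 'cy': 234.72421302643755, 'D': array([-0.0103823,  0.       ,  0.       ,  0.       ,  0.       ]), 'position': array([ 1.01748133, -0.43412514,  0.84402425]), 'rotation': array([0.66497441, 0.29350522, 0.84045789])}
{'fx': 457.22186214676674, 'fy': 457.22186214676674, 'cx': 314.9677476029246, 'cy': 237.14999161059993, 'D': array([-0.03981757,  0.        ,  0.        ,  0.        ,  0.        ]), 'position': array([0.1265486 , 0.42993275, 0.57097471]), 'rotation': array([ 0.40114   , -1.00085425, -2.21114191])}
{'fx': 429.87246885676933, 'fy': 429.87246885676933, 'cx': 320.75605448016313, 'cy': 235.48735394985857, 'D': array([-0.08634025,  0.        ,  0.        ,  0.        ,  0.        ]), 'mount': array([[-8.59487699e-04,  2.71210458e-01, -9.62519688e-01,
        -1.70978407e-01],
       [ 5.56887712e-04,  9.62520024e-01,  2.71210055e-01,
         7.65485892e-02],
       [ 9.99999476e-01, -3.02913680e-04, -9.78307892e-04,
         6.06704461e-04],
       [ 0.00000000e+00,  0.00000000e+00,  0.00000000e+00,
         1.00000000e+00]])}
```

View pics/scene0.png

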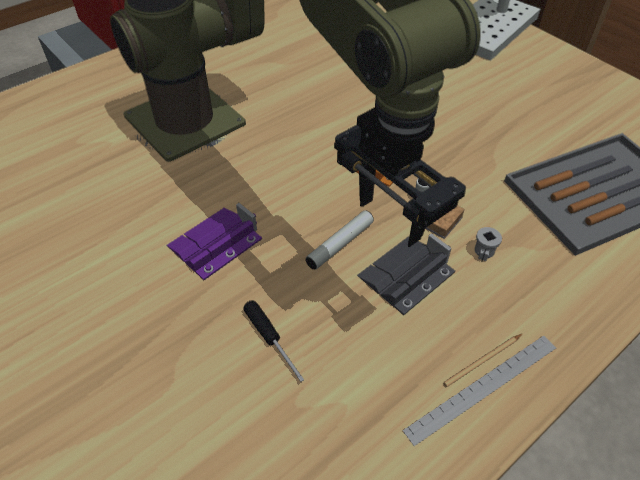

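View pics/side0.png

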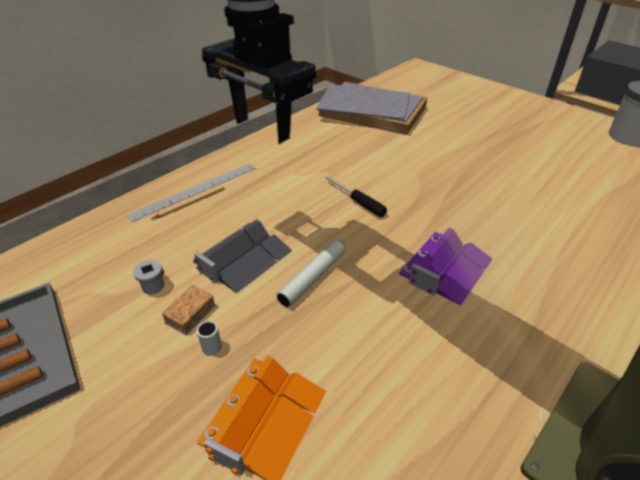

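View pics/wrist0.png

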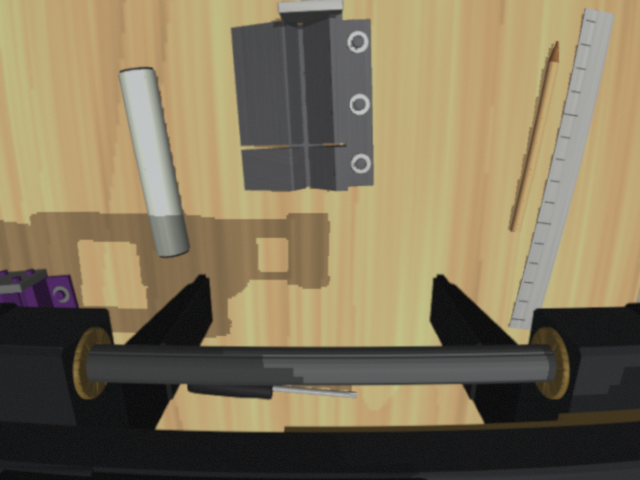

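The wrist view shows the tube on the left (about (140,70)–(172,250)). The dark V-block is at centre, (235–372, 0–190), with its stop plate at the top and its ramp on the left. Next I zoom in to pick corners.

```bash
python3 - <<'E'
import cv2
im=cv2.imread("pics/wrist0.png")
c=im[0:270,100:400];cv2.imwrite("pics/w0z.png",cv2.resize(c[:, :],None,fx=2.6,fy=2.2,interpolation=cv2.INTER_CUBIC))
im=cv2.imread("pics/scene0.png")
cv2.imwrite("pics/s0z.png",cv2.resize(im[200:320,295:475],None,fx=4,fy=4,interpolation=cv2.INTER_CUBIC))
im=cv2.imread("pics/side0.png")
cv2.imwrite("pics/d0z.png",cv2.resize(im[165:315,185:395],None,fx=3.8,fy=3.8,interpolation=cv2.INTER_CUBIC))
E
```

```text
(no output)
```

View pics/w0z.png

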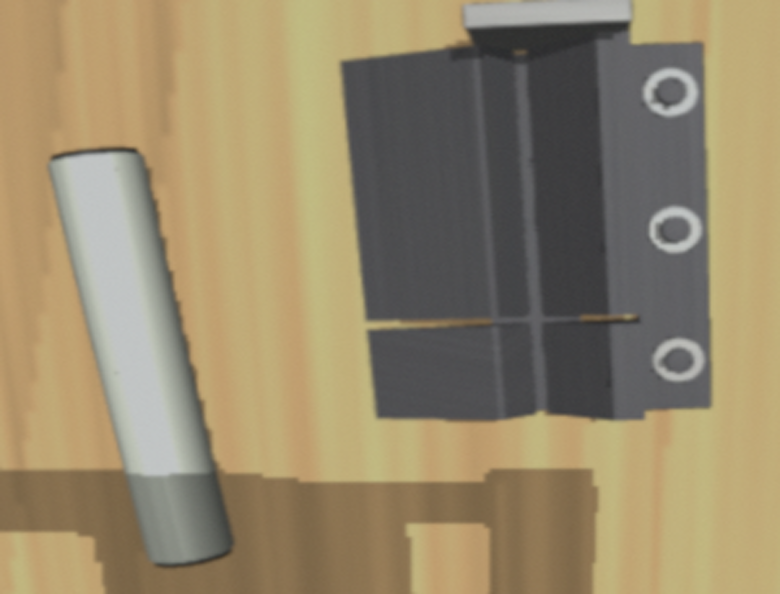

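View pics/s0z.png

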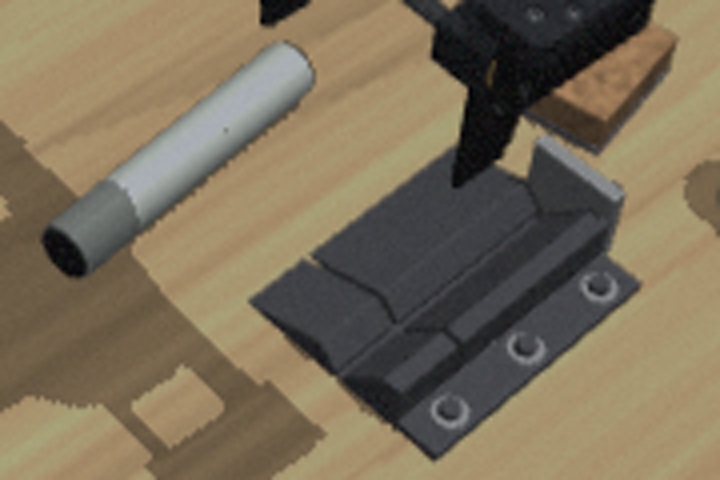

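View pics/d0z.png

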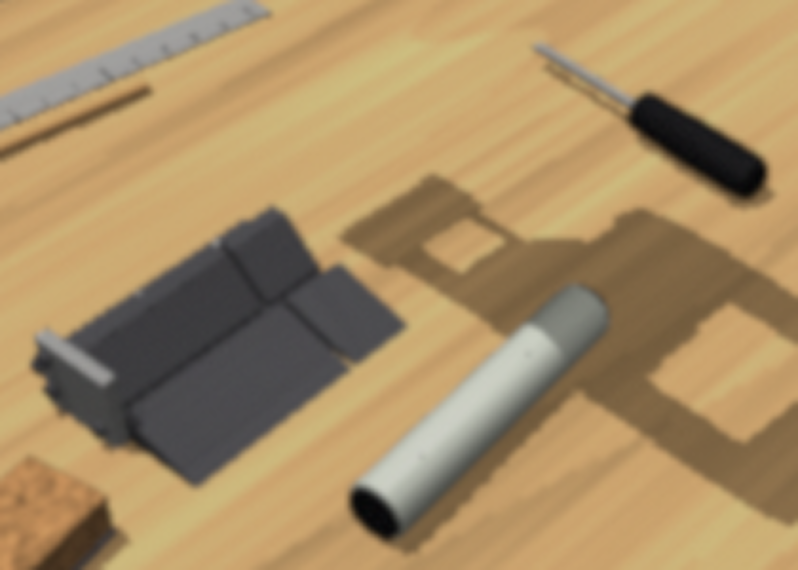

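```bash
cat > h.py <<'E'
import numpy as np,cv2
from scipy.spatial.transform import Rotation as R
from scipy.optimize import least_squares
def cam(c,state=None):
    if 'mount' in c:
        T=np.eye(4);T[:3,:3]=R.from_rotvec(state['ee_rot']).as_matrix();T[:3,3]=state['position'];T=T@c['mount']
    else:
        T=np.eye(4);T[:3,:3]=R.from_rotvec(c['rotation']).as_matrix();T[:3,3]=c['position']
    K=np.array([[c['fx'],0,c['cx']],[0,c['fy'],c['cy']],[0,0,1]])
    return T,K,c['D']
def proj(C,P):
    T,K,D=C
    p=(np.atleast_2d(P)-T[:3,3])@T[:3,:3]
    p=p*[1,-1,-1]
    return cv2.projectPoints(p.reshape(-1,1,3),np.zeros(3),np.zeros(3),K,D)[0].reshape(-1,2)
def back(C,uv,z):
    T,K,D=C
    n=cv2.undistortPoints(np.array(uv,float).reshape(-1,1,2),K,D).reshape(-1,2)
    d=np.c_[n[:,0],-n[:,1],-np.ones(len(n))]@T[:3,:3].T
    s=(z-T[2,3])/d[:,2]
    return T[:3,3]+d*s[:,None]
def w2v(vb,P):
    c,s=np.cos(vb[2]),np.sin(vb[2]);d=np.atleast_2d(P)[:,:2]-vb[:2]
    return np.c_[d@[c,s],d@[-s,c]]
def v2w(vb,P):
    P=np.atleast_2d(P);c,s=np.cos(vb[2]),np.sin(vb[2])
    return np.c_[vb[0]+c*P[:,0]-s*P[:,1],vb[1]+s*P[:,0]+c*P[:,1],P[:,2]]
E
cat > fit.py <<'E'
from h import *
import pickle
from bench import observe
d=pickle.load(open("c0.pkl","rb"));st=observe()
C={n:cam(d[n],st) for n in d}
mm=1e-3
vp={'wrist':[((-58,68,0),(231.9,28.2)),((-58,-70,0),(245.4,189.5)),((-14,68,42),(279.6,12.3)),((34,68,42),(342.7,10.5)),((0,-70,3),(308.1,186.8)),((-12,-70,15),(293.5,190)),((-58,-32,0),(241.5,147.7))],
'scene':[((-58,-70,0),(357.75,274.5)),((0,-70,3),(380,293.75)),((-58,-32,0),(372.5,264.75)),((34,68,42),(448,250))],
'side':[((-58,-70,0),(291.6,250.5)),((-58,68,0),(236.8,292.9)),((-58,-32,0),(276.3,261)),((24,-70,27),(256.8,219.7))]}
def res(v,names):
    return np.concatenate([(proj(C[n],v2w(v,np.array([a for a,_ in vp[n]])*mm))-[b for _,b in vp[n]]).ravel() for n in names])
for names in (['wrist'],['scene'],['side'],['wrist','scene','side']):
    r=least_squares(res,[0.65,0.15,0],args=(names,),loss='soft_l1');print(names,r.x.round(4));print(r.fun.reshape(-1,2).round(1).tolist())
vb=r.x;np.save('vb.npy',vb)
e=back(C['wrist'],[(136.5,70.9),(173.7,251.8)],0.015)
print('tube wrist',e.round(4),w2v(vb,e).round(4),np.linalg.norm(e[0]-e[1]))
print('scene near',back(C['scene'],[(312,263.25)],0.015),'side far',back(C['side'],[(283.9,299.7)],0.015))
print('screwdriver side',back(C['side'],[(325,177),(383,210)],0.01).round(3),'scene',back(C['scene'],[(250,308),(274,344),(300,380)],0.01).round(3))
print('seat',v2w(vb,[[0,-.012,.024],[0,-.092,.024]]))
print('screw heads etc block',back(C['side'],[(188,305),(209,338),(149,278)],0.02).round(3))
E
python3 fit.py
```

```text
['wrist'] [0.6362 0.0836 0.0428]
[[-0.5, -0.8], [-0.7, 0.3], [-0.5, 0.6], [1.3, -0.7], [0.4, 0.7], [0.8, 0.4], [-0.5, -0.3]]
['scene'] [0.6347 0.0854 0.0494]
[[-0.7, 0.6], [0.3, 0.0], [-0.7, -0.9], [1.3, 0.0]]
['side'] [0.6361 0.0854 0.0777]
[[-0.8, -1.1], [-0.4, 0.5], [0.6, -0.3], [0.6, 0.8]]
['wrist', 'scene', 'side'] [0.6361 0.0838 0.0452]
[[-0.7, -0.9], [-0.6, 0.2], [-0.9, 0.4], [1.0, -1.0], [0.5, 0.5], [0.9, 0.2], [-0.5, -0.4], [-0.8, 1.3], [0.1, 0.9], [-0.8, -0.1], [1.4, 1.1], [-0.0, -0.5], [-1.4, -0.0], [0.9, 0.0], [2.4, 0.7]]
tube wrist [[ 0.4973  0.1141  0.015 ]
 [ 0.5159 -0.0431  0.015 ]] [[-0.1373  0.0366]
 [-0.1258 -0.1214]] 0.15837794701602806
scene near [[ 0.51655753 -0.04069467  0.015     ]] side far [[0.49520875 0.11279762 0.015     ]]
screwdriver side [[ 0.688 -0.197  0.01 ]
 [ 0.523 -0.188  0.01 ]] scene [[ 0.521 -0.18   0.01 ]
 [ 0.603 -0.19   0.01 ]
 [ 0.68  -0.197  0.01 ]]
seat [[ 0.63664507  0.07182408  0.024     ]
 [ 0.64026099 -0.00809416  0.024     ]]
screw heads etc block [[0.594 0.226 0.02 ]
 [0.519 0.242 0.02 ]
 [0.691 0.237 0.02 ]]
```

apply_moves(
  increments=[
    [[0.28, 0, 0], [1, 0, 0]],
    [[0.28, 0, 0], [1, 0, 0]],
    [[0.28, 0, 0], [1, 0, 0]],
    [[0.28, 0, 0], [1, 0, 0]],
    [[0.28, 0, 0], [1, 0, 0]],
  ],
)

```text
t: 0.78
position: [0.6488, 0.0001, 0.1551]
ee_rot: [0.605, 1.487, -0.606]
wrist_force: [0.3, 0.1, -0.9]
width: 0.0952
```

apply_moves(
  increments=[
    [[0.28, 0, 0], [1, 0, 0]],
    [[0.28, 0, 0], [1, 0, 0]],
    [[0.28, 0, 0], [1, 0, 0]],
    [[0.28, 0, 0], [1, 0, 0]],
    [[0.28, 0, 0], [1, 0, 0]],
  ],
)

```text
t: 1.4
position: [0.6469, 0.0003, 0.0947]
ee_rot: [1.191, 1.225, -1.199]
wrist_force: [1.1, 0.8, 0.5]
width: 0.0951
```

```bash
cat > go.py <<'E'
# usage: go.py vx vy z tool_yaw(rel to V; 0 = tool y along V +x) -> shares needed
import sys
from h import *
from bench import observe
vb=np.load('vb.npy');s=observe();vx,vy,z,yw=map(float,sys.argv[1:5])
Rm=R.from_rotvec(s['ee_rot']).as_matrix()
t=vb[2]+yw
ty=np.array([np.cos(t),np.sin(t),0]);tx=np.array([0,0,-1.]);Rt=np.c_[tx,ty,np.cross(tx,ty)]
p=v2w(vb,[[vx,vy,z]])[0]
print('t',round(s['t'],2),'v now',w2v(vb,s['position']).round(4),'z',s['position'][2].round(4),'F',s['wrist_force'].round(1))
print('shift shares',(Rm.T@(p-s['position'])/.04).round(2),'turn shares',(R.from_matrix(Rm.T@Rt).as_rotvec()/.15).round(2))
E
python3 go.py -0.178 -0.045 0.07 0
```

```text
t 1.4 v now [[ 0.007  -0.0839]] z 0.0947 F [1.1 0.8 0.5]
shift shares [ 0.65 -4.64 -0.86] turn shares [-0.16 -0.01  0.05]
```

apply_moves(
  increments=[
    [[0.1, -0.93, -0.17], [-0.16, 0, 0.05]],
    [[0.1, -0.93, -0.17], [0, 0, 0]],
    [[0.1, -0.93, -0.17], [0, 0, 0]],
    [[0.1, -0.93, -0.17], [0, 0, 0]],
    [[0.1, -0.93, -0.17], [0, 0, 0]],
  ],
)

```text
t: 2.02
position: [0.4543, 0.0273, 0.0712]
ee_rot: [1.176, 1.234, -1.179]
wrist_force: [-0.1, -0.3, 0.2]
width: 0.0948
```

```bash
python3 go.py -0.178 -0.045 0.008 0; cat > pic.py <<'E'
import sys,pickle,cv2
from bench import observe,capture
s=observe();n=sys.argv[1];c=capture(n);cv2.imwrite(f"pics/{sys.argv[2]}.png",c['img']);pickle.dump((s,c),open(f"{sys.argv[2]}.pkl","wb"))
E
python3 pic.py wrist w1
```

```text
t 2.02 v now [[-0.1842 -0.0482]] z 0.0712 F [-0.1 -0.3  0.2]
shift shares [ 1.58  0.16 -0.08] turn shares [-0.01 -0.01  0.03]
```

View pics/w1.png

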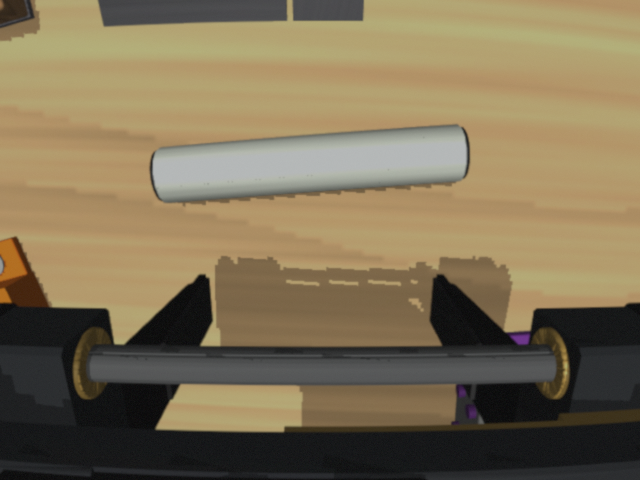

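```bash
python3 - <<'E'
from h import *
import pickle
s,c=pickle.load(open('w1.pkl','rb'));C=cam(c,s);vb=np.load('vb.npy')
for z in(0,.03):print('orange/purple v',w2v(vb,back(C,[(45,300),(510,340),(465,415)],z)).round(3).tolist())
e=back(C,[(155,175),(467,153)],.015);print('tube',w2v(vb,e).round(4))
d=pickle.load(open('c0.pkl','rb'))
print(w2v(vb,back(cam(d['scene']),[(168,245),(204,276),(262,238),(255,210),(237,208)],0.01)).round(3))
print(w2v(vb,back(cam(d['side']),[(270,357),(326,393),(270,480),(491,263),(458,303),(410,277),(435,290)],0.01)).round(3))
E
```

```text
orange/purple v [[-0.218, 0.128], [-0.245, -0.17], [-0.303, -0.147]]
orange/purple v [[-0.204, 0.106], [-0.228, -0.155], [-0.279, -0.135]]
tube [[-0.1373  0.0406]
 [-0.1259 -0.1253]]
[[-0.338 -0.287]
 [-0.235 -0.278]
 [-0.236 -0.147]
 [-0.301 -0.113]
 [-0.329 -0.136]]
[[-0.196  0.124]
 [-0.293  0.116]
 [-0.315  0.245]
 [-0.355 -0.264]
 [-0.354 -0.143]
 [-0.264 -0.143]
 [-0.312 -0.144]]
```

apply_moves(
  increments=[
    [[0.6, 0, 0], [0, 0, 0.03]],
    [[0.6, 0, 0], [0, 0, 0]],
    [[0.3, 0, 0], [0, 0, 0]],
    [[0.05, 0, 0], [0, 0, 0]],
  ],
)

```text
t: 2.58
position: [0.4474, 0.0284, 0.0053]
ee_rot: [1.175, 1.236, -1.179]
wrist_force: [-0.2, 0.1, 0.5]
width: 0.0947
```

```bash
python3 go.py -0.150 -0.042 0.009 0
```

```text
t 2.58 v now [[-0.191  -0.0468]] z 0.0053 F [-0.2  0.1  0.5]
shift shares [-0.1   1.03 -0.12] turn shares [-0.   -0.01  0.04]
```

apply_moves(
  increments=[
    [[-0.1, 0.2, -0.06], [0, 0, 0.04]],
    [[0, 0.2, -0.06], [0, 0, 0]],
    [[0, 0.15, 0], [0, 0, 0]],
    [[0, 0.12, 0], [0, 0, 0]],
    [[0, 0.12, 0], [0, 0, 0]],
  ],
)

```text
t: 3.2
position: [0.4838, 0.035, 0.0124]
ee_rot: [1.18, 1.227, -1.171]
wrist_force: [-0.6, 0.4, -0.5]
width: 0.095
```

apply_moves(
  increments=[
    [[0, 0.12, 0], [0, 0, 0]],
    [[0, 0.12, 0], [0, 0, 0]],
    [[0, 0.12, 0], [0, 0, 0]],
    [[0, 0.12, 0], [0, 0, 0]],
    [[0, 0.12, 0], [0, 0, 0]],
  ],
)

```text
t: 3.82
position: [0.5092, 0.0361, 0.0123]
ee_rot: [1.18, 1.227, -1.171]
wrist_force: [-0.0, 1.4, -0.4]
width: 0.0949
```

```bash
python3 go.py -0.150 -0.042 0.009 0;python3 pic.py wrist w2
```

```text
t 3.83 v now [[-0.129  -0.0419]] z 0.0123 F [-0.   1.4 -0.4]
shift shares [ 0.08 -0.53  0.  ] turn shares [-0.   -0.01 -0.04]
```

View pics/w2.png

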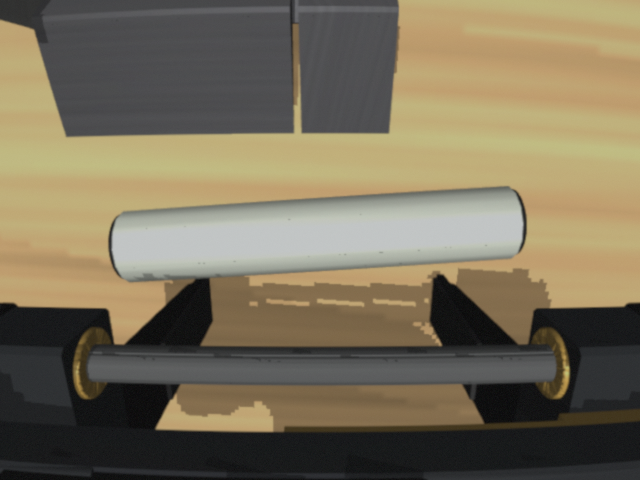

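apply_moves(
  increments=[
    [[0.08, 0.12, 0], [0, 0, 0]],
    [[0, 0.12, 0], [0, 0, 0]],
    [[0, 0.12, 0], [0, 0, 0]],
    [[0, 0.12, 0], [0, 0, 0]],
    [[0, 0.12, 0], [0, 0, 0]],
  ],
)

```text
t: 4.5
position: [0.5352, 0.0372, 0.009]
ee_rot: [1.18, 1.227, -1.171]
wrist_force: [1.0, 0.1, 0.9]
width: 0.0948
```

```bash
python3 go.py -0.150 -0.042 0.009 0;python3 pic.py wrist w3
```

```text
t 4.5 v now [[-0.1029 -0.042 ]] z 0.009 F [1.  0.1 0.9]
shift shares [-0.01 -1.18  0.  ] turn shares [-0.   -0.01 -0.04]
```

View pics/w3.png

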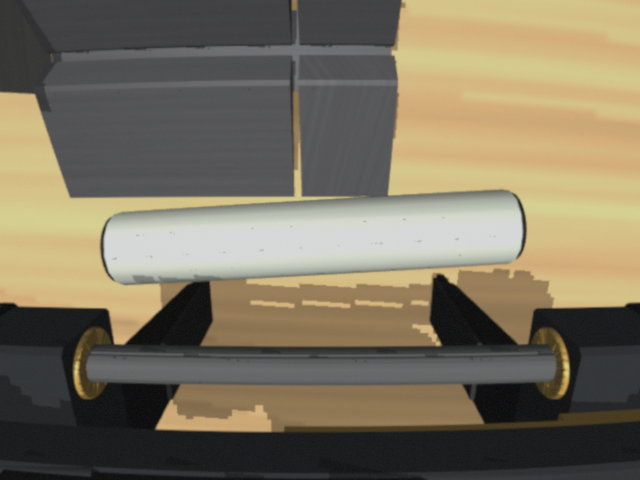

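apply_moves(
  increments=[
    [[0, 0.12, 0], [0, 0, 0]],
    [[0, 0.12, 0], [0, 0, 0]],
    [[0, 0.12, 0], [0, 0, 0]],
    [[0, 0.12, 0], [0, 0, 0]],
    [[-0.04, 0.12, 0], [0, 0, 0]],
  ],
)

```text
t: 5.18
position: [0.5605, 0.0384, 0.0107]
ee_rot: [1.18, 1.228, -1.172]
wrist_force: [0.1, 0.0, 0.6]
width: 0.0952
```

```bash
python3 go.py -0.080 -0.042 0.010 0;python3 pic.py wrist w4
```

```text
t 5.17 v now [[-0.0776 -0.042 ]] z 0.0107 F [0.1 0.  0.6]
shift shares [ 0.02 -0.06  0.  ] turn shares [-0.   -0.01 -0.03]
```

View pics/w4.png

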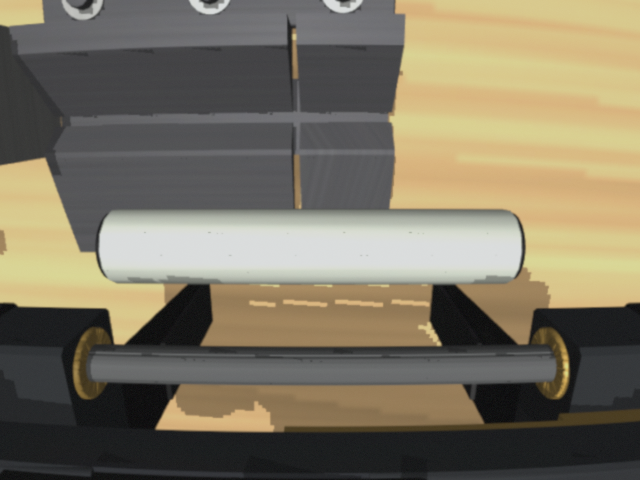

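apply_moves(
  increments=[
    [[-0.045, 0.12, 0], [0, 0, 0]],
    [[-0.045, 0.12, 0], [0, 0, 0]],
    [[-0.045, 0.12, 0], [0, 0, 0]],
    [[-0.045, 0.12, 0], [0, 0, 0]],
    [[-0.045, 0.12, 0], [0, 0, 0]],
  ],
)

```text
t: 5.85
position: [0.5868, 0.0395, 0.021]
ee_rot: [1.181, 1.227, -1.171]
wrist_force: [-0.6, -0.8, 0.3]
width: 0.0952
```

```bash
python3 go.py -0.050 -0.042 0.020 0;python3 pic.py wrist w5
```

```text
t 5.85 v now [[-0.0512 -0.0421]] z 0.021 F [-0.6 -0.8  0.3]
shift shares [ 0.02  0.03 -0.  ] turn shares [-0.   -0.01 -0.04]
```

View pics/w5.png

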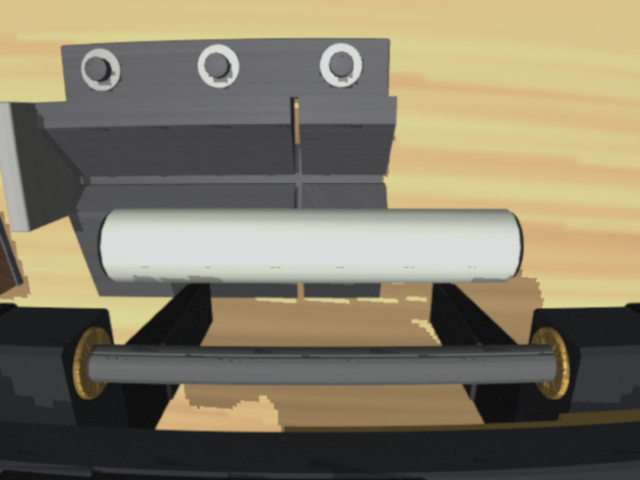

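apply_moves(
  increments=[
    [[-0.03, 0.1, 0], [0, 0, 0]],
    [[-0.02, 0.1, 0], [0, 0, 0]],
    [[0, 0.1, 0], [0, 0, 0]],
    [[0, 0.08, 0], [0, 0, 0]],
    [[0, 0.08, 0], [0, 0, 0]],
  ],
)

```text
t: 6.52
position: [0.6078, 0.0404, 0.0238]
ee_rot: [1.182, 1.225, -1.169]
wrist_force: [-0.3, 0.1, 0.6]
width: 0.0951
```

```bash
python3 go.py -0.050 -0.042 0.020 0;python3 pic.py wrist w6
```

```text
t 6.53 v now [[-0.0303 -0.0421]] z 0.0238 F [-0.3  0.1  0.6]
shift shares [ 0.09 -0.49 -0.  ] turn shares [-0.   -0.01 -0.06]
```

View pics/w6.png

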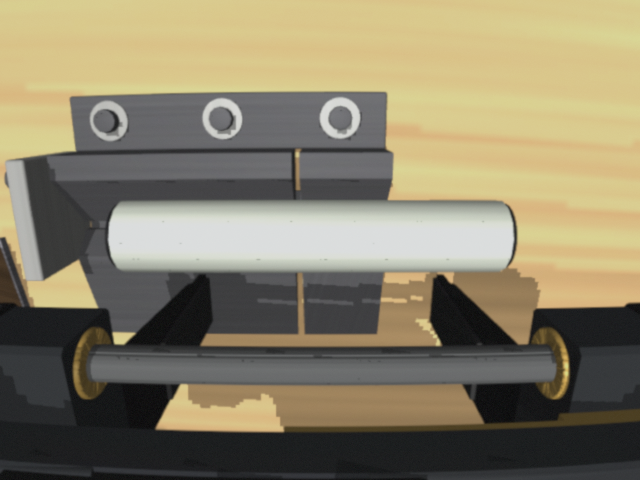

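apply_moves(
  increments=[
    [[0, -0.3, 0], [0, 0, -0.06]],
    [[-0.2, -0.2, 0], [0, 0, 0]],
    [[-0.6, 0, 0], [0, 0, 0]],
    [[-0.6, 0, 0.5], [0, 0, 0]],
    [[-0.1, 0.3, 0.9], [0, 0, 0]],
  ],
  gripper=-1,
)

```text
t: 7.2
position: [0.5982, -0.0152, 0.0855]
ee_rot: [1.173, 1.236, -1.175]
wrist_force: [0.9, 0.2, 0.1]
width: 0.0951
```

```bash
python3 go.py 0 -0.160 0.08 0
```

```text
t 7.2 v now [[-0.0424 -0.0972]] z 0.0855 F [0.9 0.2 0.1]
shift shares [0.13 1.05 1.57] turn shares [ 0.02 -0.01  0.02]
```

apply_moves(
  increments=[
    [[0, 0, 0.8], [0, 0, 0]],
    [[0, 0.3, 0.7], [0, 0, 0]],
    [[0, 0.5, 0], [0, 0, 0]],
    [[0, 0.2, 0], [0, 0, 0]],
    [[0, 0, 0], [0, 0, 0]],
  ],
  gripper=1,
)

```text
t: 7.82
position: [0.6406, -0.0771, 0.0898]
ee_rot: [1.176, 1.231, -1.175]
wrist_force: [-0.9, -0.1, 0.2]
width: 0.0508
```

```bash
python3 go.py 0 -0.160 0.016 0;python3 -c "
from bench import observe;print(observe()['width'])"; python3 pic.py side d7; python3 pic.py scene s7;python3 pic.py wrist w7;  python3 - <<'E'
import cv2
im=cv2.imread("pics/scene0.png")
im=cv2.imread("pics/s7.png");cv2.imwrite("pics/s7z.png",cv2.resize(im[170:350,250:490],None,fx=3.2,fy=3.2,interpolation=cv2.INTER_CUBIC))
im=cv2.imread("pics/d7.png");cv2.imwrite("pics/d7z.png",cv2.resize(im[165:315,185:395],None,fx=3.8,fy=3.8,interpolation=cv2.INTER_CUBIC))
E
```

```text
t 7.83 v now [[-0.0028 -0.161 ]] z 0.0898 F [-0.9 -0.1  0.2]
shift shares [ 1.84  0.07 -0.02] turn shares [ 0. -0. -0.]
0.050808166607379225
```

View pics/s7z.png

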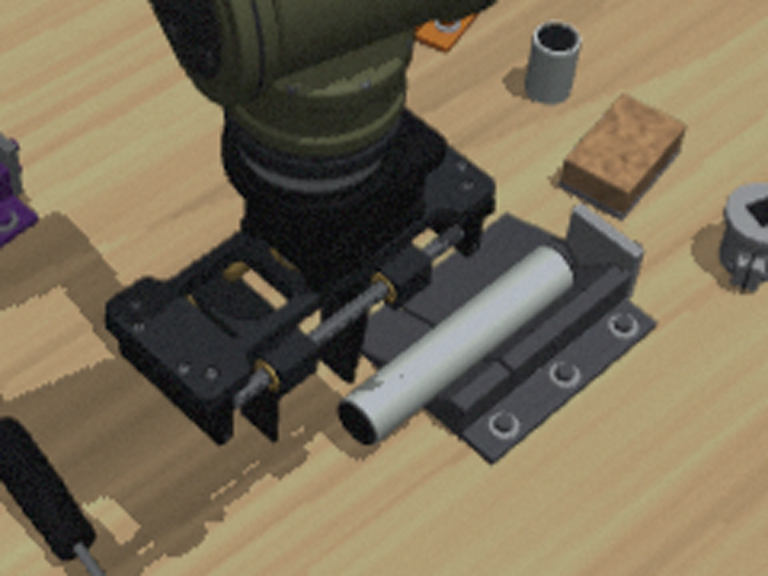

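View pics/d7z.png

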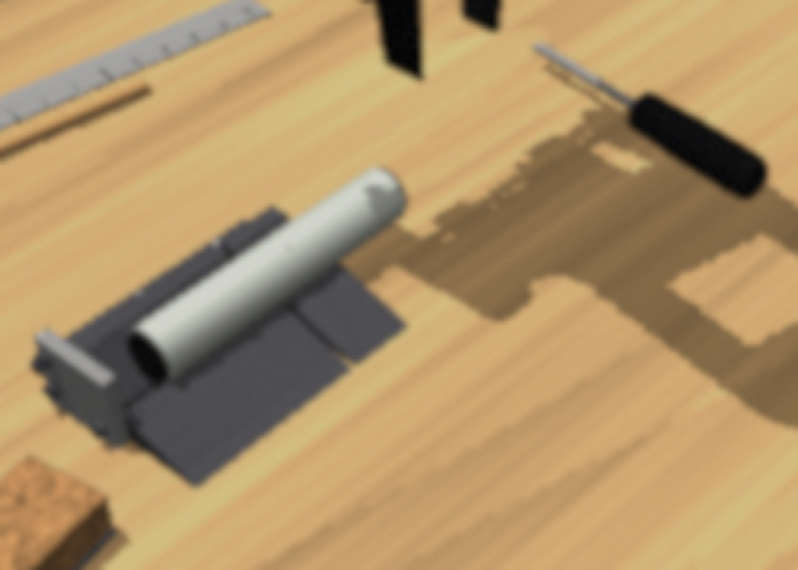

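View pics/w7.png

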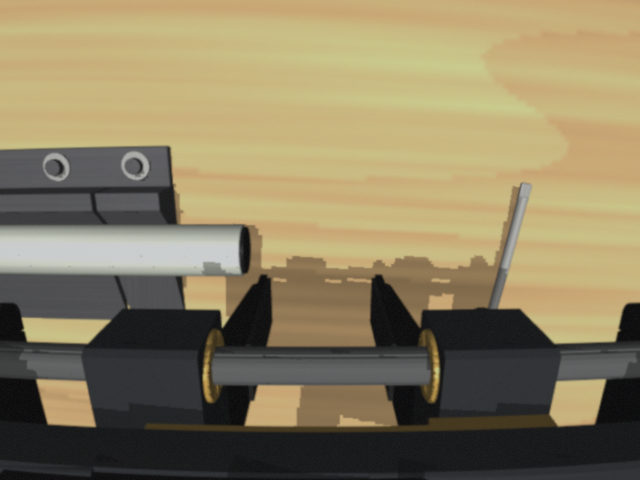

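apply_moves(
  increments=[
    [[0, 0.07, 0.1], [0, 0, 0]],
    [[0, 0, 0], [0, 0, 0]],
    [[0, 0, 0], [0, 0, 0]],
    [[0, 0, 0], [0, 0, 0]],
    [[0.3, 0, 0], [0, 0, 0]],
  ],
)

```text
t: 8.6
position: [0.6433, -0.0806, 0.0782]
ee_rot: [1.176, 1.23, -1.173]
wrist_force: [-0.4, -0.6, 0.7]
width: 0.0003
```

apply_moves(
  increments=[
    [[0.4, 0, 0], [0, 0, 0]],
    [[0.5, 0, 0], [0, 0, 0]],
    [[0.4, 0, 0], [0, 0, 0]],
    [[0.1, 0, 0], [0, 0, 0]],
    [[0, 0, 0], [0, 0, 0]],
  ],
)

```text
t: 9.22
position: [0.6405, -0.08, 0.0139]
ee_rot: [1.174, 1.236, -1.177]
wrist_force: [0.7, -0.9, -0.7]
width: 0.0003
```

```bash
python3 go.py 0 -0.140 0.016 0;python3 -c "
from bench import observe;print(observe()['width'])"; python3 pic.py wrist w8
```

```text
t 9.22 v now [[-0.003  -0.1639]] z 0.0139 F [ 0.7 -0.9 -0.7]
shift shares [-0.05  0.08 -0.6 ] turn shares [ 0.01 -0.01  0.03]
0.00033522379424942485
```

View pics/w8.png

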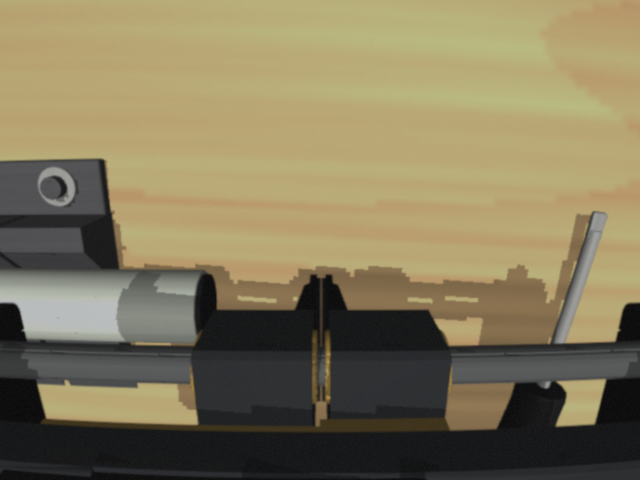

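apply_moves(
  increments=[
    [[0, 0.07, -0.2], [0, 0, 0.03]],
    [[0, 0, -0.15], [0, 0, 0]],
    [[0, 0, -0.15], [0, 0, 0]],
    [[0, 0, -0.12], [0, 0, 0]],
    [[0, 0, -0.12], [0, 0, 0]],
  ],
)

```text
t: 9.9
position: [0.644, -0.0483, 0.0169]
ee_rot: [1.178, 1.228, -1.171]
wrist_force: [-0.9, -0.6, -0.0]
width: 0.0001
```

apply_moves(
  increments=[
    [[0, 0, -0.12], [0, 0, 0]],
    [[0, 0, -0.12], [0, 0, 0]],
    [[0, 0, -0.12], [0, 0, 0]],
    [[0, 0, -0.12], [0, 0, 0]],
  ],
)

```text
t: 10.4
position: [0.643, -0.0281, 0.017]
ee_rot: [1.177, 1.228, -1.171]
wrist_force: [0.7, -0.4, 0.8]
width: 0.0006
```

```bash
python3 go.py 0 -0.104 0.016 0; python3 pic.py side d9; python3 - <<'E'
import cv2
im=cv2.imread("pics/d9.png");cv2.imwrite("pics/d9z.png",cv2.resize(im[165:315,185:395],None,fx=3.8,fy=3.8,interpolation=cv2.INTER_CUBIC))
E
```

```text
t 10.4 v now [[ 0.0019 -0.1121]] z 0.017 F [ 0.7 -0.4  0.8]
shift shares [ 0.02 -0.05 -0.2 ] turn shares [ 0.01 -0.   -0.03]
```

View pics/d9z.png

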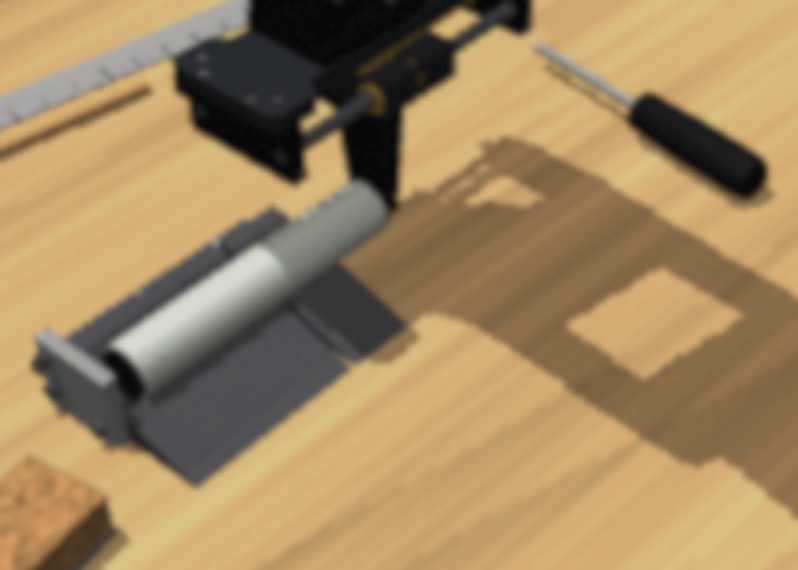

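apply_moves(
  increments=[
    [[0, 0, -0.07], [0, 0, 0]],
    [[0, 0, -0.06], [0, 0, 0]],
    [[0, 0, -0.05], [0, 0, 0]],
  ],
)

```text
t: 10.82
position: [0.6426, -0.02, 0.0169]
ee_rot: [1.177, 1.228, -1.17]
wrist_force: [0.5, -0.4, 1.1]
width: -0.0001
```

```bash
python3 go.py 0 -0.104 0.016 0; python3 pic.py side d10; python3 - <<'E'
import cv2
im=cv2.imread("pics/d10.png");cv2.imwrite("pics/d10z.png",cv2.resize(im[200:300,185:305],None,fx=6,fy=6,interpolation=cv2.INTER_CUBIC))
E
```

```text
t 10.82 v now [[ 0.0018 -0.104 ]] z 0.0169 F [ 0.5 -0.4  1.1]
shift shares [ 0.02 -0.05  0.  ] turn shares [ 0.01 -0.01 -0.03]
```

View pics/d10z.png

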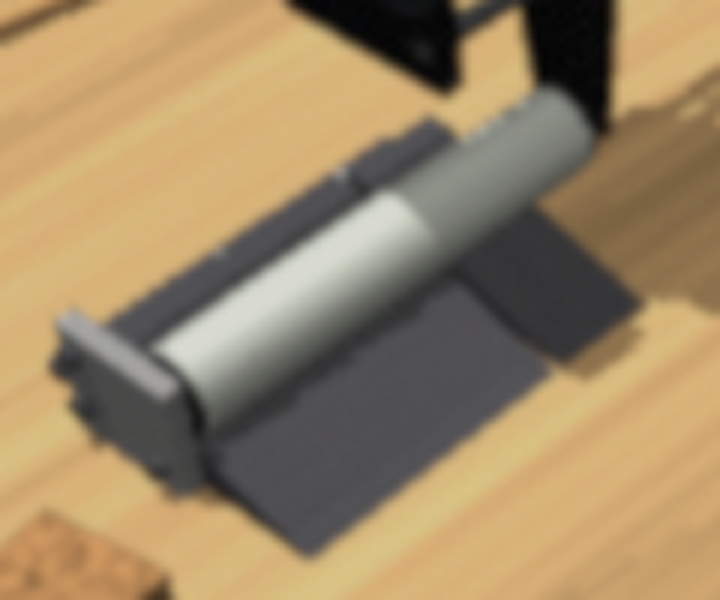

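Nearly there. I'll creep in and watch the force.

apply_moves(
  increments=[
    [[0, 0, -0.03], [0, 0, 0]],
    [[0, 0, -0.03], [0, 0, 0]],
  ],
)

```text
t: 11.12
position: [0.6425, -0.0173, 0.017]
ee_rot: [1.177, 1.228, -1.17]
wrist_force: [-0.5, -0.6, 0.4]
width: 0.0004
```

apply_moves(
  increments=[
    [[0, 0, -0.03], [0, 0, 0]],
    [[0, 0, -0.03], [0, 0, 0]],
  ],
)

```text
t: 11.38
position: [0.6425, -0.0163, 0.0171]
ee_rot: [1.175, 1.226, -1.171]
wrist_force: [1.0, -6.5, 0.0]
width: 0.0006
```

apply_moves(
  increments=[
    [[0, 0, -0.03], [0, 0, 0]],
  ],
)

```text
t: 11.5
position: [0.6426, -0.0164, 0.0172]
ee_rot: [1.173, 1.225, -1.172]
wrist_force: [-0.2, -5.9, 0.0]
width: 0.0
```

```bash
python3 go.py 0 -0.13 0.016 0; python3 pic.py side d11;python3 pic.py scene s11; python3 - <<'E'
import cv2
im=cv2.imread("pics/d11.png");cv2.imwrite("pics/d11z.png",cv2.resize(im[200:300,185:305],None,fx=6,fy=6,interpolation=cv2.INTER_CUBIC))
E
```

```text
t 11.5 v now [[ 0.002  -0.1004]] z 0.0172 F [-0.2 -5.9  0. ]
shift shares [ 0.03 -0.05  0.74] turn shares [ 0.02  0.03 -0.03]
```

View pics/d11z.png

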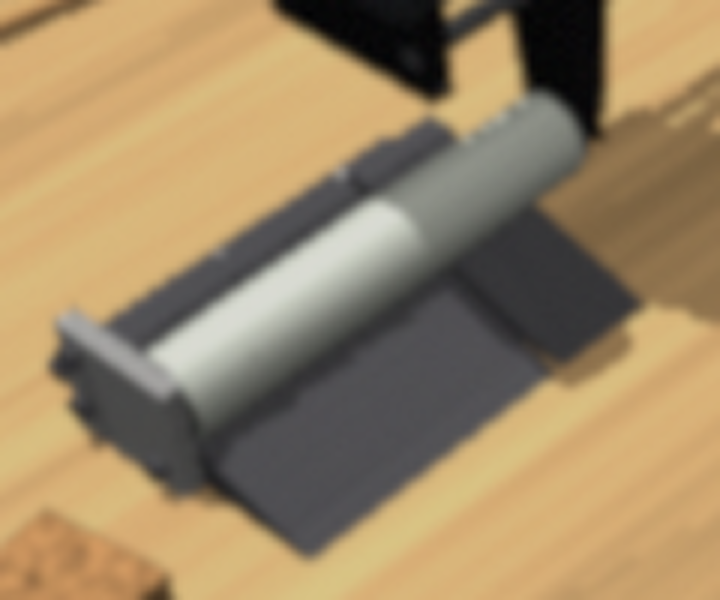

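apply_moves(
  increments=[
    [[0, 0, 0.1], [0, 0, 0]],
    [[0, 0, 0.4], [0, 0, 0]],
    [[0, 0, 0.4], [0, 0, 0]],
    [[-0.7, 0, 0.3], [0, 0, 0]],
    [[-1, 0, 0], [0, 0, 0]],
  ],
)

```text
t: 12.22
position: [0.6413, -0.0674, 0.0817]
ee_rot: [1.173, 1.233, -1.178]
wrist_force: [0.4, 0.4, 0.3]
width: 0.0007
```

apply_moves(
  increments=[
    [[-1, -0.5, 0], [0, 0, 0]],
    [[-1, -0.9, 0], [0, 0, 0]],
    [[-0.5, -0.9, 0], [0, 0, 0]],
    [[0, -0.5, 0], [0, 0, 0]],
    [[0, 0, 0], [0, 0, 0]],
  ],
)

```text
t: 12.85
position: [0.5294, -0.0779, 0.1907]
ee_rot: [1.179, 1.223, -1.175]
wrist_force: [-0.0, -0.4, -0.6]
width: 0.0004
```

```bash
python3 go.py 0 -0.13 0.016 0; python3 pic.py side d12;python3 pic.py scene s12;python3 pic.py wrist w12; python3 - <<'E'
import cv2
im=cv2.imread("pics/d12.png");cv2.imwrite("pics/d12z.png",cv2.resize(im[200:300,185:305],None,fx=6,fy=6,interpolation=cv2.INTER_CUBIC))
im=cv2.imread("pics/s12.png");cv2.imwrite("pics/s12z.png",cv2.resize(im[200:320,295:475],None,fx=4,fy=4,interpolation=cv2.INTER_CUBIC))
E
```

```text
t 12.85 v now [[-0.1139 -0.1568]] z 0.1907 F [-0.  -0.4 -0.6]
shift shares [ 4.38  2.82 -0.69] turn shares [-0.02  0.02 -0.04]
```

View pics/d12z.png

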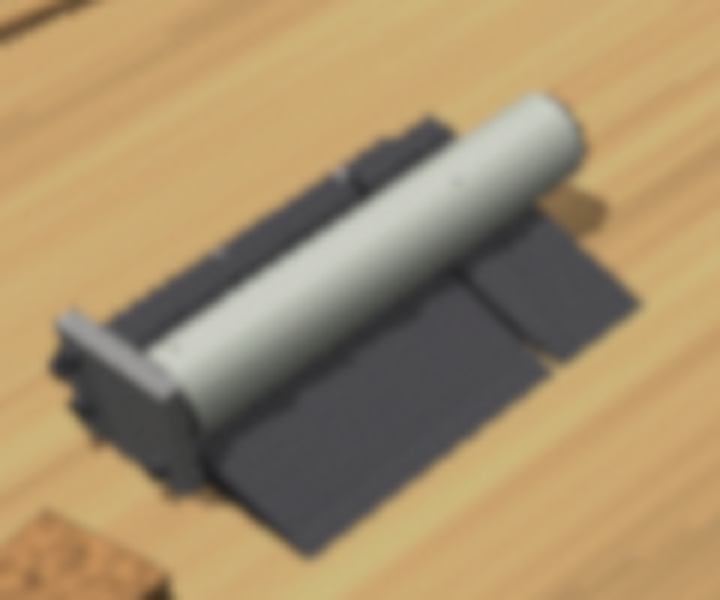

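View pics/s12z.png

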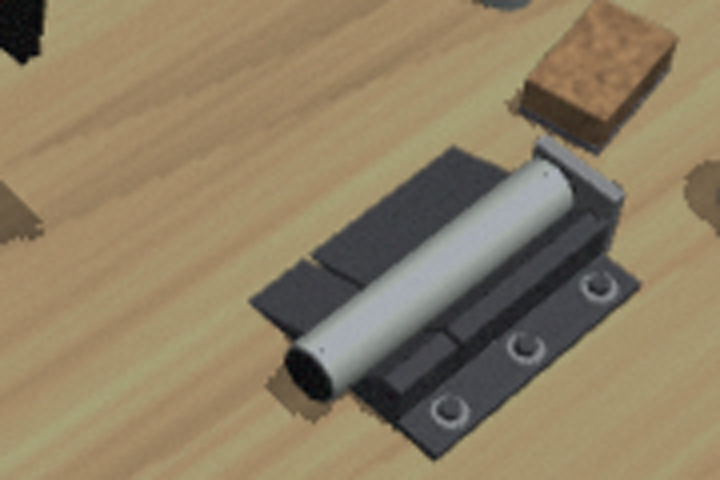

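View pics/w12.png

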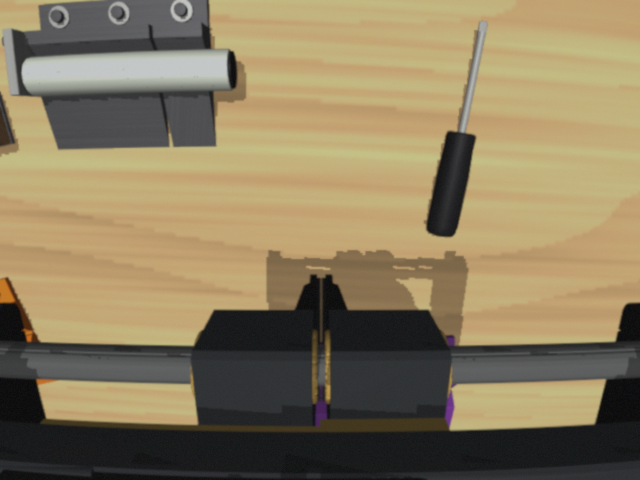

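```bash
python3 - <<'E'
from h import *
import pickle
vb=np.load('vb.npy');s,c=pickle.load(open('s12.pkl','rb'));C=cam(c,s)
print(proj(C,v2w(vb,np.array([[0,-92,24],[0,-95,24],[0,-92,26]])*1e-3)),'obs (372.6,292.8)')
img=c['img'].copy()
a=np.linspace(0,2*np.pi,40)
for y in(-92,68):
    P=proj(C,v2w(vb,np.c_[15*np.cos(a),y+0*a,24.2+15*np.sin(a)]*1e-3))
    for p in P:
        img[int(round(p[1])),int(round(p[0]))]=(0,0,255)
cv2.imwrite('pics/chk.png',cv2.resize(img[200:320,295:475],None,fx=4,fy=4,interpolation=cv2.INTER_NEAREST))
E
```

```text
[[372.10283999 294.81125558]
 [370.86827591 295.78483768]
 [372.18484203 294.14665238]] obs (372.6,292.8)
```

View pics/chk.png

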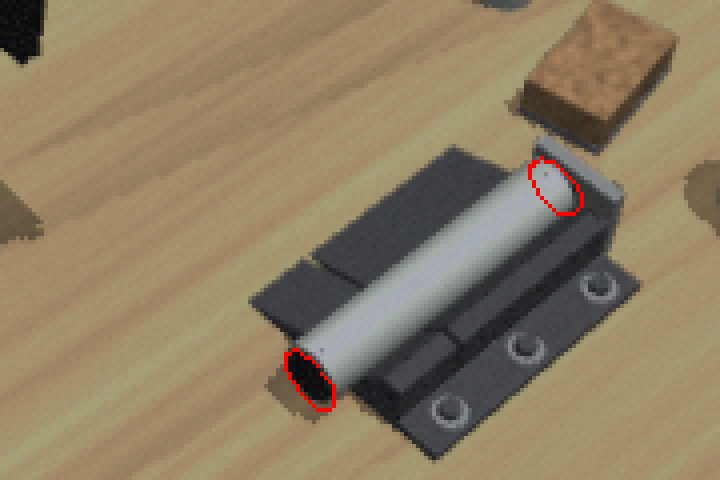

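```bash
python3 -c "
from bench import finish_job;print(finish_job())"
```

```text
the job is handed in; nothing more can be done
None
```

I rolled the tube along the bench and up the ramp by pushing on its side with both open fingers, and it dropped into the V of the dark V-block. I then shut the gripper and pushed on the free end until the tube met the stop plate. After that I backed the arm clear and handed the job in at about 13 s of robot time.

- **Against the stop:** the push force jumped to about 6 N at the stop, and the tool moved no further on the next small step.
- **Position:** in the last pictures the tube lies in the V against the stop plate. The outline computed for the seat position matches the tube to about 2 pixels (roughly 2–3 mm), similar to the error in my V-block fit. This check is therefore only good to about 2–3 mm.
- **Bystanders:** I didn't re-measure these. The sanding block and screwdriver look unmoved by eye, and the robot touched none of the bystanders. The offcut and tube clamp were mostly out of view in the last pictures I looked at.

No check failed.

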